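# Pull the dust cleaner's filter and check it against the light

## Robot

A 6-joint arm with a two-finger parallel gripper is mounted at the origin on the work surface. World frame = base frame: x ahead of the robot, y to its left, z up, the work surface at z = 0. Lengths are in mm, angles in rad, forces in N, time in s.
With the tool pointing down it reaches from about 275 to 1000 mm from the base axis. Payload 8.4 kg.
Tool frame: the origin (TCP) lies at the very end of the fingers, on their centre line; the grasp point (between the pads) lies r.hold_point_z behind it (r.hold_point_z is the distance from the TCP to the grasp point, in mm); x points along the fingers, z is the direction in which the jaws open and shut, and the axes are right-handed (so a half turn about x gives the same grasp; the last joint's range is limited). The gripper opens to 85 mm and grips with 20 to 120 N. Pads are 22 mm wide; open, the fingers measure 114 mm over their backs; the gripper's body (76 mm by 85 mm) begins 54 mm behind the grasp point. The pads swing forward as they close: fully open they stand 13 mm farther back than shut.
Start: joints at [1.174, 0.353, 1.633, -0, 1.155, -0.002], TCP at [240.389, 576.924, 231.281] pointing down, gripper open.
Joint ranges: [-2.63, 2.63], [-0.92, 2.1], [0.06, 2.66], [-1.3, 4.44], [0, 2.69], [-3.02, 3.02]. Speed limits (rad/s): [2.22, 2.22, 2.79, 3.14, 3.14, 3.14].

## Interface

Orientations are given as [roll, pitch, yaw] about the fixed x, y, z axes, in that order (R = Rz(yaw) Ry(pitch) Rx(roll)).
In Python, from rig import r gives the robot as it stands.
- The arm moves only by the tool jog_arm, never from a script. Its argument "series" is a list of rows, each a list of 7 numbers: the turn, a rotation vector about the tool's x, y, z in degrees, then the shift along the tool's x, y, z in cm, then the opening, from 0 (shut) to 1 (fully open). In form: [[wx, wy, wz, tx, ty, tz, fingers], ...]. A call has 1 to 20 rows; each row shifts and turns the commanded pose from where the row before left it, along the tool's axes as they then stand; what a row does not reach is not made up. A row lasts 1/10 s, in which the tool goes at most 50 mm and 8.59 degrees, less where a joint would pass 70% of its speed; a pose out of reach is approached as far as the arm can. A call with a gripper value outside its range is refused whole. The fingers move at their own pace and stop on an object; "force" is the grip in N (left out, the last holds). Time passes only in rows, so rows that do not move let the fingers close. It gives the time, the measured TCP pose, the force and the opening at its end, in the units of the state.
- r.sense(): the state, without advancing time (a new reading comes with each control period).
- r.grab_frame(name): name is "scene" or "top"; returns (picture, depth): 384x512x3 uint8, red, green, blue; 384x512 float32, mm along the optical axis (not along the pixel's ray), 0 where there is no reading.
- r.get_calibration(name): a dict with "mtx" (3x3 intrinsics, pixels), "position" and "rotation" of the camera in the world. Camera axes: x right, y down, z forward; pixel columns grow to the right and rows downward; lengths in mm; the calibration is good to about 2 mm. A picture is of the moment at which its call begins. get_calibration takes no time and is no camera call.
- r.sign_off(): hands the job in, once; it reports no verdict.
The state is a dict: "clock": time; "qpos": joint angles; "qvel": joint speeds; "joint_efforts": joint torques, N m; "eef_pos": TCP position; "tcp_rot": TCP orientation; "contact_force": force on the tool from outside, world axes, zero at the start; "wrist_torque": the same for the moment, N m; "opening": opening from 0.0 (shut) to 1.0 (fully open).
Only numpy, scipy, OpenCV 4.12 (cv2) and the standard library are available. Lean on these libraries where they do the work, as an engineer would, in place of code of your own. Each camera call takes 0.05 s, during which the arm holds its last target.

## Task

Put the loose cap rim-down over the dust cleaner's inlet spigot, fully home, and let go; then swing the cleaner's flap up to stand about upright. Draw the mesh filter plate out by its tab, leaving the plain baffle plate, the jar, the bowl and the block where they are. Finish while still holding the filter up in the gripper alone: still, upright, centred about 8 cm in front of the light panel, its mesh face square to the panel, with the cap on and the flap open.

Things in the scene. Friction and masses are not known exactly. Their poses are not given: they have to be found in the camera images.
- cleaner: Grey bench dust cleaner, fixed. Origin on the table under the filter chamber's centre; x to its back, y left, z up. Chamber: open box under the flap, 152 mm (x) by 172 mm (y), rim 140 mm high, walls 6 mm, floor at 12 mm. Inside, guides 62 mm high form two upright slots along x, 14 mm wide, at y +30 and -30 mm. On its right (y -86 to -190 mm) a fan case with a flat deck 115 mm high.
- inlet (a point): Foot of the inlet spigot, on its axis, on the cleaner's deck (115 mm above the table; x 0, y -138 mm from the cleaner's origin). The spigot is an upright round steel stub, 44 mm in diameter, 14 mm high, top edge bevelled. The cap goes over it until its rim rests on the deck. Axes as the cleaner's.
- cap_mid (a point): Centre of the loose grey plastic cap, 60 g, on its axis 23 mm above its rim; it starts rim-down on the table. A round cup, mouth down, 62 mm outside and 54 mm inside diameter, 22 mm high, 18 mm deep, with a round knob 20 mm in diameter on top, from 22 to 46 mm above the rim. z points from rim to knob.
- flap (a joint): Angle of the flap over the chamber: 0 shut, 1.57 upright, stop at 1.75 rad. It hinges on the chamber's back rim and swings up and away from the robot; a stiff hinge keeps it where it is left (about 4 N at the bar). It may start slightly ajar.
- flap_hinge (a point): Middle of the flap's hinge line, which runs along the cleaner's y: 77 mm behind and 141 mm above the cleaner's origin. The flap is 160 mm long from hinge to free edge, 172 mm wide, 6 mm thick, its underside in the plane of the hinge. Axes turn with the flap: -x to the free edge, z out of its outer face (up when shut).
- flap_bar (a point): Middle of the flap's handle: a round steel bar 10 mm thick, 90 mm long, parallel to the hinge, on posts at its ends; 135 mm from the hinge line along the flap and 42 mm out from its underside (so its axis is 36 mm off the outer face). It can turn between the fingers: a gripper pointing down can follow it all the way. Axes as the flap's.
- filter_mid (a point): Centre of the loose filter plate's framed mesh, 112 mm wide (x), 10 thick (y), 95 high (z); aluminium, 0.11 to 0.24 kg, faces alike. On its top edge, mid-width, a pull tab 40 mm wide (x), 12 thick (y), from 47.5 to 77.5 mm above this point. It stands on the chamber floor in either slot, hidden under the flap, tab top 3 mm below the rim, and lifts straight up.
- baffle_mid (a point): Centre of the baffle, a plain solid aluminium plate without tab, 112 x 10 x 85 mm (x, y, z), 0.25 kg, standing loose in the other slot. It stays there.
- lamp: Light panel fixed to the table: upright, white, 170 mm wide, 16 mm thick, from 50 to 210 mm above the table, on a foot 130 mm wide and 10 mm high that reaches 35 mm in front of it. Origin on the table under its lit face, which looks along -x (towards the robot); y along its width, z up.
- view (a point): Where the centre of the filter's mesh is to be held: 80 mm in front of the middle of the lit face, 130 mm above the table. Axes as the lamp's; the filter's faces look along x, either way round.
- jar_mid (a point): Centre of a closed earthenware-coloured jar with white cap, 60 mm in diameter, 85 mm high; leave it alone.
- bowl_mid (a point): Centre of a blue ceramic bowl, 80 mm wide, 45 mm high; leave it alone.
- block_mid (a point): Centre of a terracotta block 120 x 50 x 30 mm; leave it alone.
There are look-alikes about, which are no part of the job. Leave any turquoise look-alike of the part that bears cap_mid alone.

How it is judged (in metres and radians):
On the way, in this order (a step that is already met when the one before it is completed fails the run):
1. the cap sits rim-down over the inlet spigot, fully home and let go (horizontal distance between cap_mid and inlet below 0.008 m and z of cap_mid in the frame of inlet below 0.027 m and angle between cap_mid's own z axis and vertical below 0.12 rad and contact force between cap and the fingers below 0.1 N), for 0.2 s.
2. the flap stands open with the filter still in its slot (value of joint flap above 1.3 rad and z of filter_mid in the frame of cleaner below 0.08 m), for 0.2 s.
3. the filter is drawn up clear of the chamber by the gripper (z of filter_mid in the frame of cleaner above 0.188 m and contact force between the fingers and filter above 0.5 N), for 0.1 s.
At the end, for the whole second after the job is handed in: Filter gripped and still in the air, mesh centre within 35 mm of the view point, square to the panel within 0.2 rad, upright within 0.17 rad, touching neither lamp nor cleaner; flap beyond 1.3 rad; cap released, rim-down, within 4 mm of home and 0.12 rad of upright; baffle within 15 mm of its place (all of step 1 and distance between filter_mid and view below 0.035 m and angle between the y axis of filter_mid and the x axis of view, either way round below 0.2 rad and angle between filter_mid's own z axis and vertical below 0.17 rad and linear speed of filter below 0.03 m/s and contact force between the fingers and filter above 0.5 N and contact force between filter and lamp below 0.1 N and contact force between filter and cleaner below 0.1 N and value of joint flap above 1.3 rad and distance of baffle_mid from where it was at the start of the episode below 0.015 m); the arm keeps its last pose, push and grip.
It fails at once if the baffle plate is pulled up or shifted (distance of baffle_mid from where it was at the start of the episode above 0.02 m).
It fails at once if the jar, the bowl or the block is disturbed (distance of any of jar_mid, bowl_mid, block_mid from where it was at the start of the episode above 0.02 m).
It also fails if it takes over 72 s, if anything falls off the work surface, if the arm or the gripper's body presses on something with over 40 N, if the wrist force passes 120 N, or if a joint passes its speed limit or range.

## Working session

There is one attempt and no reset: what is moved stays moved. The work goes in short steps, Python scripts to look and compute and a tool call to move; the robot and the scene stay as the last step left them, time stands still between calls to the robot, and variables do not carry over. Pictures are saved under pics/ and viewed, and the job is handed in when it is done.

Besides the shell and the picture viewer there is one more tool, called after "Emit:" by a JSON object that holds its "fn" and its "kwargs". jog_arm: Moves the arm, as the interface text tells. Its arguments: {"type":"object","properties":{"series":{"type":"array"},"force":{"type":"number"}},"required":["series"]}

```bash
ls; mkdir -p pics; cat > h.py <<'E'
import numpy as np,cv2,json
from rig import r
def grab(n,tag):
    p,d=r.grab_frame(n); np.savez(f'{n}_{tag}.npz',p=p,d=d)
    cv2.imwrite(f'pics/{n}_{tag}.png',cv2.resize(cv2.cvtColor(p,cv2.COLOR_RGB2BGR),(768,576)))
    return p,d
def cal(n):
    c=r.get_calibration(n); return np.array(c['mtx']),np.array(c['position']),np.array(c['rotation'])
def pts(n,d):
    K,t,R=cal(n); v,u=np.mgrid[:d.shape[0],:d.shape[1]]
    c=np.stack([(u-K[0,2])/K[0,0]*d,(v-K[1,2])/K[1,1]*d,d],-1); return c@R.T+t
def proj(n,P):
    K,t,R=cal(n); c=(np.atleast_2d(P)-t)@R; q=c@K.T; return q[:,:2]/q[:,2:]
def ray(n,u,v,z):
    K,t,R=cal(n); w=R@np.linalg.inv(K)@[u,v,1]; return t+w*(z-t[2])/w[2]
E
python3 - <<'E'
from h import *
print(r.sense(), r.hold_point_z)
for n in('scene','top'):
    grab(n,'0'); print(n,cal(n))
E
```

```text
pics
{'clock': 0.0, 'qpos': array([ 1.17359019e+00,  3.53661897e-01,  1.63417233e+00,  7.94348916e-06,
        1.15521826e+00, -2.39392726e-03]), 'qvel': array([ 1.79083163e-03,  2.67023847e-03,  5.56732736e-05, -1.80664040e-04,
        7.07093550e-05,  5.59250467e-04]), 'joint_efforts': array([ 1.96619312e-04, -6.05230665e+01, -3.42079496e+01,  3.13501105e-04,
        8.76655744e-03,  5.91375780e-06]), 'eef_pos': array([240.19519851, 576.45373439, 230.5367665 ]), 'tcp_rot': array([ 3.13422376,  1.56933648, -1.97298064]), 'contact_force': array([-0.02945684,  0.28100051, -0.91140769]), 'wrist_torque': array([0.02141516, 0.01924399, 0.04118372]), 'opening': 1.0005226090387271} 18.700000000000003
scene (array([[463.41358142,   0.        , 252.40953129],
       [  0.        , 463.41358142, 187.72971661],
       [  0.        ,   0.        ,   1.        ]]), array([1245.16928347, -315.65728991, 1057.03362959]), array([-2.46278820e+00, -9.32932761e-04,  1.16809395e+00]))
top (array([[411.9072235 ,   0.        , 262.17648671],
       [  0.        , 411.9072235 , 191.00267208],
       [  0.        ,   0.        ,   1.        ]]), array([ 314.98845325,  -37.12352473, 1234.43506897]), array([-2.94249716, -0.00652749, -1.55332677]))
```

```bash
sed -i 's/return np.array(c\[.mtx.\]).*/return np.array(c["mtx"]),np.array(c["position"]),Rotation.from_euler("xyz",c["rotation"]).as_matrix()/; 1a from scipy.spatial.transform import Rotation' h.py
python3 - <<'E'
from h import *
print(cal('top')[2].round(2),cal('scene')[2].round(2))
for n in('scene','top'):
    d=np.load(n+'_0.npz')['d']; P=pts(n,d); print((d>0).mean(),np.percentile(P[d>0][:,2],[1,10,25,50,75]))
E
```

```text
[[ 0.02 -0.98  0.2 ]
 [-1.   -0.02 -0.  ]
 [ 0.01 -0.2  -0.98]] [[ 0.39  0.72 -0.58]
 [ 0.92 -0.3   0.25]
 [ 0.   -0.63 -0.78]]
0.9960174560546875 [-7.56185831e+02 -6.44969142e+02 -3.25092190e+00 -3.17932032e-01
  2.49282058e+00]
0.9959869384765625 [-7.57587669e+02 -6.59058690e+02 -3.33233209e+00 -3.69235835e-01
  2.27630833e+00]
```

View pics/scene_0.png

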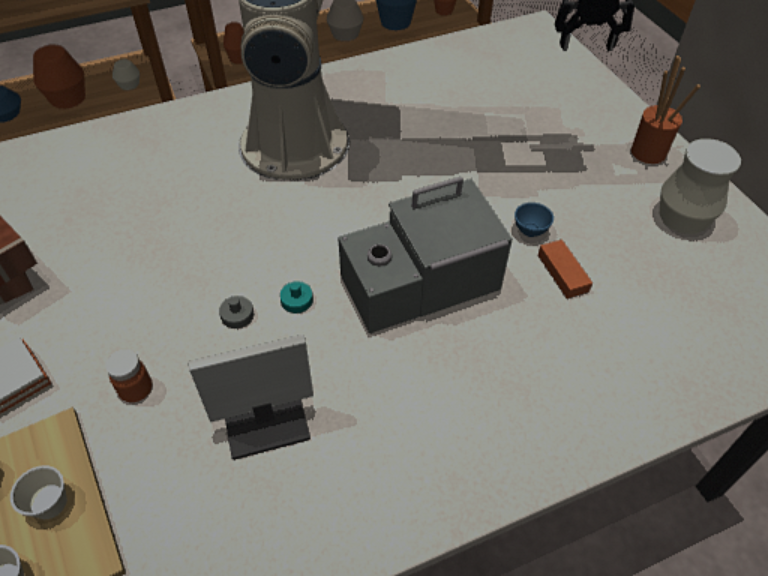

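View pics/top_0.png

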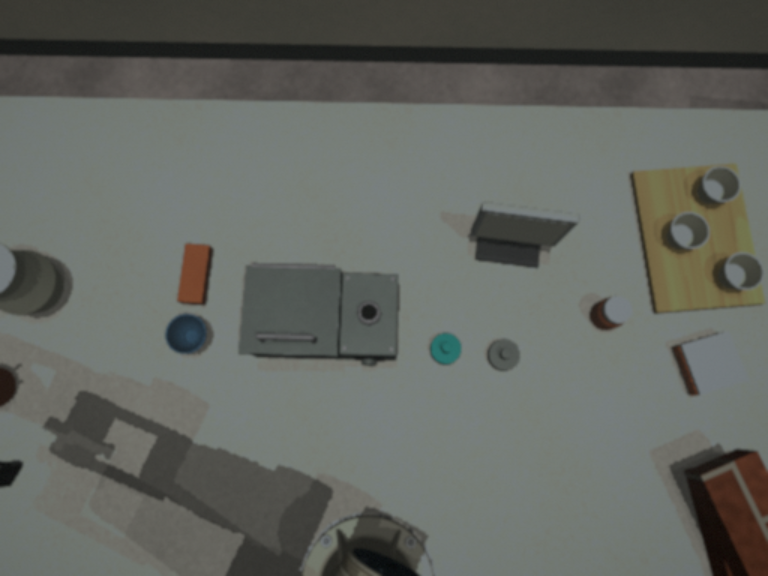

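```bash
python3 - <<'E'
from h import *
import sys
for n in('top','scene'):
    f=np.load(n+'_0.npz'); d=f['d']; P=pts(n,d); ok=(d>0)
    def comp(lo,hi,mn=15,box=(150,900,-700,600)):
        m=(ok&(P[...,2]>lo)&(P[...,2]<hi)&(P[...,0]>box[0])&(P[...,0]<box[1])&(P[...,1]>box[2])&(P[...,1]<box[3])).astype(np.uint8)
        k,l,s,c=cv2.connectedComponentsWithStats(m)
        for i in range(1,k):
            if s[i,4]>=mn:
                q=P[l==i]; (cx,cy),(w,h),a=cv2.minAreaRect(q[:,:2].astype(np.float32))
                print(n,(lo,hi),'px',c[i].round(),s[i,4],'rect',np.round([cx,cy,w,h,a],1),'mean',q.mean(0).round(1),'max',q[:,2].max().round(1))
    for b in [(12,60),(108,124),(124,135),(136,160),(160,240)]: comp(*b)
E
```

```text
top (12, 60) px [452. 160.] 4016 rect [ 674.9 -630.6  301.6  162.8    5.7] mean [ 669.5 -621.1   19.1] max 59.7
top (12, 60) px [474. 122.] 97 rect [ 782.4 -693.6   44.    25.4   26.8] mean [ 786.9 -690.7   37. ] max 59.8
top (12, 60) px [459. 154.] 318 rect [ 680.3 -630.    63.6   44.1   45.2] mean [ 680.5 -633.9   38.8] max 60.0
top (12, 60) px [340. 162.] 41 rect [ 650.8 -275.9   33.8   13.4   79.4] mean [ 653.  -276.6   25.9] max 59.8
top (12, 60) px [129. 183.] 723 rect [578.4 358.8  52.2 120.9  87.3] mean [576.2 356.7  28.4] max 37.2
top (12, 60) px [400. 212.] 154 rect [ 504.3 -452.5   58.6   30.7   22.2] mean [ 501.4 -446.5   41.5] max 59.8
top (12, 60) px [122. 222.] 420 rect [454.5 359.1  77.5  76.3  47.7] mean [457.1 367.3  30.6] max 49.4
top (12, 60) px [472. 242.] 1275 rect [ 417.1 -659.9  100.4  105.9   16.9] mean [ 416.4 -649.5   39.9] max 50.4
top (12, 60) px [297. 232.] 346 rect [ 438.8 -145.6   59.6   59.6    0.9] mean [ 437.  -145.4   24.4] max 51.8
top (12, 60) px [336. 237.] 346 rect [ 426.5 -260.3   58.9   60.     1.3] mean [ 426.6 -259.1   24.6] max 49.5
top (1
[... 3522 characters left out ...]
x 134.1
scene (124, 135) px [328. 167.] 37 rect [5.695e+02 1.923e+02 5.600e+00 7.580e+01 2.000e-01] mean [569.8 192.9 127.7] max 132.7
scene (124, 135) px [169. 256.] 188 rect [ 667.7 -274.2  169.9    5.9   83. ] mean [ 667.6 -275.9  129.6] max 135.0
scene (136, 160) px [299. 150.] 3053 rect [493.6 143.8 173.7 170.8  89.9] mean [499.9 139.9 150.4] max 159.9
scene (136, 160) px [168. 252.] 423 rect [ 668.5 -274.6  168.6    6.1   83.4] mean [ 667.8 -275.3  148.1] max 160.0
scene (160, 240) px [291. 125.] 174 rect [439.1 144.1  98.4  14.3  88.6] mean [440.3 142.4 187.9] max 200.2
scene (160, 240) px [165. 240.] 1429 rect [ 661.5 -273.4  170.    19.7   83. ] mean [ 665.5 -275.1  192.7] max 213.0
```

```bash
python3 - <<'E'
from h import *
R=Rotation.from_euler('xyz',r.sense()['tcp_rot']).as_matrix(); print(R.round(3))
# cleaner yaw: edges by line fit on flap/deck points
for n in('top','scene'):
    f=np.load(n+'_0.npz'); d=f['d']; P=pts(n,d)
    m=(P[...,2]>170)&(P[...,2]<240)&(P[...,1]>0)&(P[...,1]<300)&(P[...,0]>350)&(P[...,0]<650); q=P[m]
    t=q[q[:,2]>190]; vx,vy,x,y=cv2.fitLine(t[:,:2].astype(np.float32),cv2.DIST_L2,0,.01,.01).ravel()
    print(n,'bar',len(t),'yaw',np.degrees(np.arctan2(-vx*np.sign(vy),abs(vy))),t.mean(0), t[:,1].min(),t[:,1].max())
    m=(P[...,2]>136)&(P[...,2]<175)&(P[...,1]>70)&(P[...,1]<210)&(P[...,0]>450)&(P[...,0]<560); q=P[m]
    A=np.c_[q[:,:2],np.ones(len(q))]; print('plane',np.linalg.lstsq(A,q[:,2],rcond=None)[0])
    m=(P[...,2]>160)&(P[...,2]<240)&(P[...,1]<-150)&(P[...,1]>-400)&(P[...,0]>550); q=P[m]
    q=q[q[:,2]>205]; vx,vy,x,y=cv2.fitLine(q[:,:2].astype(np.float32),cv2.DIST_L2,0,.01,.01).ravel()
    print('lamp top',len(q),np.degrees(np.arctan2(-vx*np.sign(vy),abs(vy))),q.mean(0))
    f2=P[(P[...,2]>24)&(P[...,2]<56)&(abs(P[...,1]+145)<45)&(abs(P[...,0]-438)<45)]
    for c in ((437,-145),(428,-258.5)):
        w=P[(np.hypot(P[...,0]-c[0],P[...,1]-c[1])<40)&(P[...,2]>40)]; print('knob',len(w),w.mean(0))
E
```

```text
[[-0.    -0.923  0.385]
 [-0.001  0.385  0.923]
 [-1.     0.    -0.001]]
top bar 149 yaw 0.8671446 [434.9474968  141.68910899 194.54677911] 92.77424937283789 189.32519187817329
plane [-5.68119316e-02 -1.40035356e-03  1.79113336e+02]
lamp top 405 -6.608697 [ 657.08422375 -274.99266239  209.59608018]
knob 38 [ 437.95766751 -146.01739918   45.61713842]
knob 38 [ 427.21624584 -259.76288865   45.29753753]
scene bar 111 yaw -0.76648813 [440.42432204 143.77670865 193.89168549] 97.137440246842 193.04375523667233
plane [-5.63308142e-02  4.35079583e-04  1.78898941e+02]
lamp top 541 -6.8093615 [ 661.63116838 -274.58543303  208.96213111]
knob 37 [ 441.55049853 -143.70650537   44.83231949]
knob 40 [ 432.66478865 -257.07616608   45.14542811]
```

Emit:
{"fn": "jog_arm", "kwargs": {"series": [[8.42, 0, 0, 0, 0, 0, 1], [8.42, 0, 0, 0, 0, 0, 1], [8.42, 0, 0, 0, 0, 0, 1], [8.42, 0, 0, 0, 0, 0, 1], [8.42, 0, 0, 0, 0, 0, 1], [8.42, 0, 0, 0, 0, 0, 1], [8.42, 0, 0, 0, 0, 0, 1], [8.42, 0, 0, 0, 0, 0, 1], [0, 0, 0, 0, -1, 0.2, 1], [0, 0, 0, 0, -2.5, 0.6, 1], [0, 0, 0, 0, -4, 0.9, 1], [0, 0, 0, 0, -4, 0.9, 1], [0, 0, 0, 0, -4, 0.9, 1], [0, 0, 0, 0, -4, 0.9, 1], [0, 0, 0, 0, -4, 0.9, 1], [0, 0, 0, 0, -4, 0.9, 1], [0, 0, 0, 0, -4, 0.9, 1], [0, 0, 0, 0, -4, 0.9, 1], [0, 0, 0, 0, -4, 0.9, 1], [0, 0, 0, 0, -4, 0.9, 1]], "force": 30}}

```text
clock: 2.1
eef_pos: [338.0, 139.9, 231.2]
tcp_rot: [-0.341, 1.571, -0.335]
contact_force: [0.9, 0.6, 0.2]
opening: 1.002
```

Emit:
{"fn": "jog_arm", "kwargs": {"series": [[0, 0, 0, 0, -4, 0.9, 1], [0, 0, 0, 0, -4, 0.9, 1], [0, 0, 0, 0, -4, 0.9, 1], [0, 0, 0, 0, -4, 0.9, 1], [0, 0, 0, 0, -4, 0.9, 1], [0, 0, 0, 0, -4, 0.9, 1], [0, 0, 0, 0.5, -4, 0.9, 1], [0, 0, 0, 1, -4, 0.9, 1], [0, 0, 0, 1, -4, 0.9, 1], [0, 0, 0, 1, -2.5, 0.8, 1], [0, 0, 0, 1, -1.2, 0.3, 1], [0, 0, 0, 1, 0, 0, 0.7], [0, 0, 0, 0, 0, 0, 0.7], [0, 0, 0, 0, 0, 0, 0.7], [0, 0, 0, 0, 0, 0, 0.7]]}}

```text
clock: 3.6
eef_pos: [430.7, -254.1, 176.8]
tcp_rot: [-0.337, 1.57, -0.335]
contact_force: [-1.2, -0.3, 1.0]
opening: 0.698
```

```bash
python3 - <<'E'
from h import *
s=r.sense(); print(s['eef_pos'],s['qpos'],s['opening']); print(Rotation.from_euler('xyz',s['tcp_rot']).as_matrix().round(3))
E
```

```text
[ 430.74193985 -254.06461033  176.815963  ] [-5.35973051e-01  2.23519892e-01  1.95012501e+00  1.15922106e-04
  9.67479561e-01 -5.38132694e-01] 0.6982013873801536
[[ 0.    -0.002  1.   ]
 [-0.     1.     0.002]
 [-1.    -0.     0.   ]]
```

Emit:
{"fn": "jog_arm", "kwargs": {"series": [[0, 0, 0, 3, -0.4, 0, 0.7], [0, 0, 0, 3, 0, 0, 0.7], [0, 0, 0, 3, 0, 0, 0.7], [0, 0, 0, 2.5, 0, 0, 0.7], [0, 0, 0, 1, 0, 0, 0.7], [0, 0, 0, 0, 0, 0, 0.7]]}}

```text
clock: 4.2
eef_pos: [430.3, -258.3, 50.8]
tcp_rot: [2.589, 1.569, 2.59]
contact_force: [0.1, -0.2, 0.6]
opening: 0.701
```

```bash
python3 - <<'E'
from h import *
for n in('scene','top'):
    p,d=grab(n,'1')
a=np.load('scene_1.npz')['p'][130:260,90:260]; b=np.load('top_1.npz')['p'][170:300,250:420]
cv2.imwrite('pics/crop1.png',cv2.cvtColor(np.hstack([cv2.resize(x,(390*170//130//1,390)) for x in(a,b)])[:,:790],cv2.COLOR_RGB2BGR))
s=r.sense(); print(s['eef_pos'])
E
```

```text
[ 431.37125229 -259.1139076    52.30554513]
```

View pics/crop1.png

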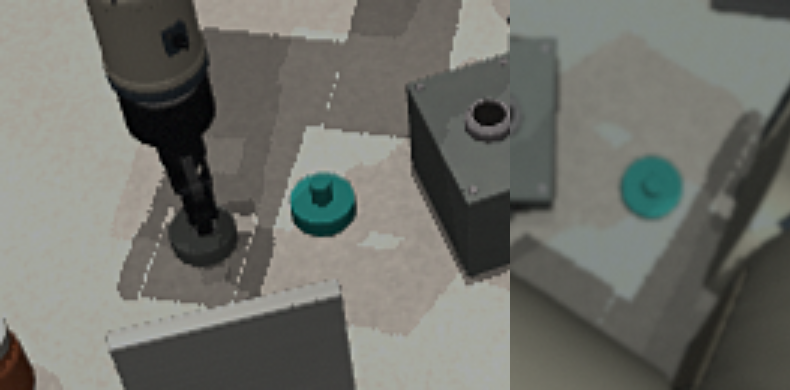

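Emit:
{"fn": "jog_arm", "kwargs": {"series": [[0, 0, 0, 1.5, 0, 0, 0.7], [0, 0, 0, 1, 0, 0, 0.7], [0, 0, 0, 0, 0, 0, 0], [0, 0, 0, 0, 0, 0, 0], [0, 0, 0, 0, 0, 0, 0], [0, 0, 0, 0, 0, 0, 0], [0, 0, 0, 0, 0, 0, 0], [0, 0, 0, 0, 0, 0, 0], [0, 0, 0, 0, 0, 0, 0], [0, 0, 0, 0, 0, 0, 0]], "force": 30}}

```text
clock: 5.3
eef_pos: [431.1, -259.3, 27.0]
tcp_rot: [-0.531, 1.57, -0.531]
contact_force: [-1.7, 1.0, 5.3]
opening: 0.216
```

Emit:
{"fn": "jog_arm", "kwargs": {"series": [[0, 0, 0, -1, 0, 0, 0], [0, 0, 0, -3, 0, 0, 0], [0, 0, 0, -4, 0, 0, 0], [0, 0, 0, -4, 0, 0, 0], [0, 0, 0, -3, 0, 0, 0], [0, 0, 0, -1.5, 0, 0, 0], [0, 0, 0, 0, 1.5, 0.5, 0], [0, 0, 0, 0, 3, 0.7, 0], [0, 0, 0, 0, 3, 0.7, 0], [0, 0, 0, 0, 3, 0.7, 0], [0, 0, 0, 0, 3, 0.7, 0], [0, 0, 0, 0, 3, 0.7, 0], [0, 0, 0, 0, 3, 0.7, 0], [0, 0, 0, 0, 3, 0.7, 0], [0, 0, 0, 0, 2.2, 0.6, 0], [0, 0, 0, 0, 1.5, 0.2, 0], [0, 0, 0, 0, 0, 0, 0], [0, 0, 0, 0, 0, 0, 0], [0, 0, 0, 0, 0, 0, 0]]}}

```text
clock: 7.2
eef_pos: [492.4, 2.4, 191.5]
tcp_rot: [-1.258, 1.571, -1.258]
contact_force: [0.4, -0.1, -0.9]
opening: 0.217
```

```bash
python3 - <<'E'
from h import *
print(r.sense()['eef_pos'])
for n in('scene','top'):
    p,d=grab(n,'2')
a=np.load('scene_2.npz')['p'][100:230,180:350]; b=np.load('top_2.npz')['p'][150:280,160:330]
cv2.imwrite('pics/crop2.png',cv2.cvtColor(np.hstack([cv2.resize(x,(390,300)) for x in(a,b)])[:,:790],cv2.COLOR_RGB2BGR))
s=r.sense(); print(s['eef_pos'],s['opening'])
E
```

```text
[492.36051473   2.38662296 191.51849764]
[492.43357497   2.27994629 191.42402866] 0.22338359359548265
```

View pics/crop2.png

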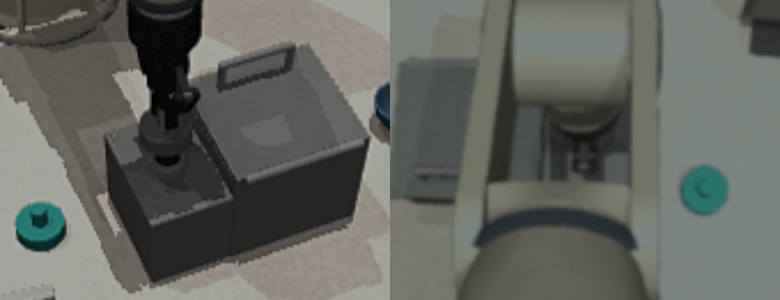

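```bash
python3 - <<'E'
from h import *
f=np.load('scene_2.npz'); P=pts('scene',f['d'])
for lo,hi in((150,190),(178,189)):
    q=P[(P[...,2]>lo)&(P[...,2]<hi)&(np.hypot(P[...,0]-495,P[...,1]-4)<50)]
    q=q[q[:,1]<42]
    print(len(q),cv2.minEnclosingCircle(q[:,:2].astype(np.float32)),q.min(0),q.max(0))
E
```

```text
326 ((494.8217468261719, 3.736952066421509), 31.211467742919922) [466.21414406 -27.43529503 164.45190519] [525.56068234  34.551122   189.38332952]
242 ((494.84661865234375, 3.7569830417633057), 31.196449279785156) [466.21414406 -26.51300151 178.04253077] [525.56068234  34.551122   188.85736886]
```

Emit:
{"fn": "jog_arm", "kwargs": {"series": [[0, 0, 0, 1.5, 0, 0, 0], [0, 0, 0, 1.5, 0, 0, 0], [0, 0, 0, 1, 0, 0, 0], [0, 0, 0, 0.5, 0, 0, 0], [0, 0, 0, 0.3, 0, 0, 0], [0, 0, 0, 0, 0, 0, 0], [0, 0, 0, 0, 0, 0, 0]]}}

```text
clock: 8.0
eef_pos: [492.9, 3.0, 143.7]
tcp_rot: [-0.029, 1.57, -0.028]
contact_force: [-0.4, 1.3, -0.8]
opening: 0.221
```

Emit:
{"fn": "jog_arm", "kwargs": {"series": [[0, 0, 0, 0.15, 0, 0, 0], [0, 0, 0, 0.1, 0, 0, 0], [0, 0, 0, 0, 0, 0, 0]]}}

```text
clock: 8.3
eef_pos: [493.1, 3.0, 142.0]
tcp_rot: [-0.023, 1.57, -0.023]
contact_force: [-2.7, -0.5, 10.5]
opening: 0.219
```

Emit:
{"fn": "jog_arm", "kwargs": {"series": [[0, 0, 0, 0, 0, 0, 0.5], [0, 0, 0, 0, 0, 0, 0.5], [0, 0, 0, 0, 0, 0, 0.5], [0, 0, 0, -0.5, 0, 0, 0.5], [0, 0, 0, -2, 0, 0, 0.5], [0, 0, 0, -4, 0, 0, 0.5], [0, 0, 0, -4, 0, 0, 0.5], [0, 0, 0, -3, 1, -1, 0.5], [0, 0, 0, 0, 3, -1, 0.5], [0, 0, 0, 0, 4, -1.5, 0.5], [0, 0, 0, 0, 3, -1, 0.5], [0, 0, 0, 0, 1.5, -0.5, 0.5], [0, 0, 0, 0, 0, 0, 0.5], [0, 0, 0, 0, 0, 0, 0.5]]}}

```text
clock: 9.7
eef_pos: [442.6, 127.9, 276.0]
tcp_rot: [-0.769, 1.57, -0.767]
contact_force: [0.1, -0.9, -0.4]
opening: 0.497
```

```bash
python3 - <<'E'
from h import *
s=r.sense(); print(s['eef_pos'],s['opening'])
p,d=grab('scene','3'); P=pts('scene',d)
q=P[(P[...,2]>120)&(P[...,2]<175)&(np.hypot(P[...,0]-495,P[...,1]-4)<40)]
a=q[q[:,2]<142]; print('ring',cv2.minEnclosingCircle(a[:,:2].astype(np.float32)),np.median(a[:,2]),q[:,2].max())
E
```

```text
[442.57043404 127.94382757 275.98395664] 0.4965229835179274
ring ((495.646240234375, 5.186653137207031), 33.23543930053711) 135.7556113284602 163.7130038752971
```

View pics/scene_3.png

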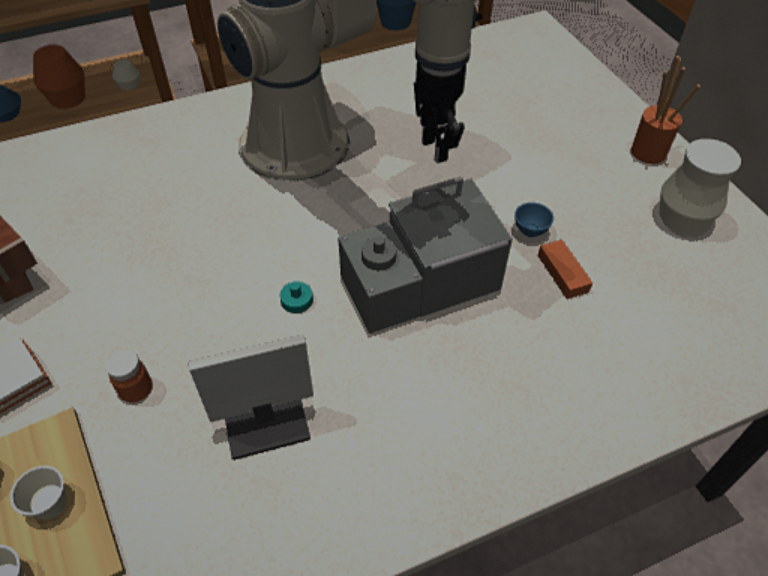

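Emit:
{"fn": "jog_arm", "kwargs": {"series": [[0, 0, 0, 2, 0.7, -0.3, 0.5], [0, 0, 0, 3, 0.7, -0.2, 0.5], [0, 0, 0, 3, 0, 0, 0.5], [0, 0, 0, 1.5, 0, 0, 0.5], [0, 0, 0, 0.6, 0, 0, 0.5], [0, 0, 0, 0, 0, 0, 0.5], [0, 0, 0, 0, 0, 0, 0], [0, 0, 0, 0, 0, 0, 0], [0, 0, 0, 0, 0, 0, 0], [0, 0, 0, 0, 0, 0, 0], [0, 0, 0, 0, 0, 0, 0], [0, 0, 0, 0, 0, 0, 0]], "force": 20}}

```text
clock: 10.95
eef_pos: [437.5, 142.0, 175.0]
tcp_rot: [0.223, 1.571, 0.224]
contact_force: [-1.0, -1.5, 1.9]
opening: 0.102
```

```bash
python3 - <<'E'
from h import *
s=r.sense(); print(s['eef_pos'],s['opening'],s['contact_force'])
a=np.radians(np.linspace(20.55,104.3,19)); x=-141.4*np.cos(a);z=141.4*np.sin(a)
for dx,dz in zip(np.diff(x),np.diff(z)): print([0,0,0,round(-dz/10,2),0,round(dx/10,2),0],end=',')
E
```

```text
[437.54225533 142.02468739 174.95983411] 0.10237535785361848 [-1.04319773 -1.46788722  1.87498098]
[0, 0, 0, np.float64(-1.06), 0, np.float64(0.45), 0],[0, 0, 0, np.float64(-1.02), 0, np.float64(0.53), 0],[0, 0, 0, np.float64(-0.97), 0, np.float64(0.61), 0],[0, 0, 0, np.float64(-0.92), 0, np.float64(0.69), 0],[0, 0, 0, np.float64(-0.86), 0, np.float64(0.76), 0],[0, 0, 0, np.float64(-0.8), 0, np.float64(0.83), 0],[0, 0, 0, np.float64(-0.73), 0, np.float64(0.89), 0],[0, 0, 0, np.float64(-0.65), 0, np.float64(0.95), 0],[0, 0, 0, np.float64(-0.57), 0, np.float64(1.0), 0],[0, 0, 0, np.float64(-0.49), 0, np.float64(1.04), 0],[0, 0, 0, np.float64(-0.4), 0, np.float64(1.07), 0],[0, 0, 0, np.float64(-0.32), 0, np.float64(1.1), 0],[0, 0, 0, np.float64(-0.22), 0, np.float64(1.13), 0],[0, 0, 0, np.float64(-0.13), 0, np.float64(1.14), 0],[0, 0, 0, np.float64(-0.04), 0, np.float64(1.15), 0],[0, 0, 0, np.float64(0.05), 0, np.float64(1.15), 0],[0, 0, 0, np.float64(0.15), 0, np.float64(1.14), 0],[0, 0, 0, np.float64(0.24), 0, np.float64(1.12), 0],
```

Emit:
{"fn": "jog_arm", "kwargs": {"series": [[0, 0, 0, -1.06, 0, 0.45, 0], [0, 0, 0, -1.02, 0, 0.53, 0], [0, 0, 0, -0.97, 0, 0.61, 0], [0, 0, 0, -0.92, 0, 0.69, 0], [0, 0, 0, -0.86, 0, 0.76, 0], [0, 0, 0, -0.8, 0, 0.83, 0], [0, 0, 0, 0, 0, 0, 0], [0, 0, 0, 0, 0, 0, 0]]}}

```text
clock: 11.75
eef_pos: [475.3, 141.7, 232.9]
tcp_rot: [-2.997, 1.568, -2.997]
contact_force: [-11.6, -1.5, 13.8]
opening: 0.103
```

Emit:
{"fn": "jog_arm", "kwargs": {"series": [[0, 0, 0, -0.83, 0, 0.79, 0], [0, 0, 0, -0.75, 0, 0.85, 0], [0, 0, 0, -0.65, 0, 1, 0], [0, 0, 0, -0.57, 0, 1.04, 0], [0, 0, 0, -0.4, 0, 1.07, 0], [0, 0, 0, 0, 0, 0, 0]]}}

```text
clock: 12.35
eef_pos: [526.3, 141.6, 264.5]
tcp_rot: [-0.202, 1.568, -0.202]
contact_force: [0.3, -5.1, 4.8]
opening: 0.104
```

Emit:
{"fn": "jog_arm", "kwargs": {"series": [[0, 0, 0, -0.32, 0, 1.1, 0], [0, 0, 0, -0.22, 0, 1.13, 0], [0, 0, 0, -0.13, 0, 1.14, 0], [0, 0, 0, -0.04, 0, 1.15, 0], [0, 0, 0, 0, 0, 0, 0]]}}

```text
clock: 12.85
eef_pos: [571.7, 141.8, 271.3]
tcp_rot: [-0.029, 1.567, -0.029]
contact_force: [1.2, -3.6, 3.8]
opening: 0.104
```

Emit:
{"fn": "jog_arm", "kwargs": {"series": [[0, 0, 0, 0.02, 0, 1.1, 0], [0, 0, 0, 0.12, 0, 1.1, 0], [0, 0, 0, 0.22, 0, 1.1, 0], [0, 0, 0, 0, 0, 0, 0]]}}

```text
clock: 13.25
eef_pos: [603.6, 141.8, 266.9]
tcp_rot: [-0.097, 1.569, -0.097]
contact_force: [3.1, -4.5, 1.8]
opening: 0.108
```

```bash
python3 - <<'E'
from h import *
s=r.sense(); print(s['eef_pos'],s['contact_force'])
for n in('scene','top'): grab(n,'4')
E
```

```text
[603.58079356 141.78766906 266.90821769] [ 3.080231  -4.4766884  1.7585093]
```

View pics/scene_4.png

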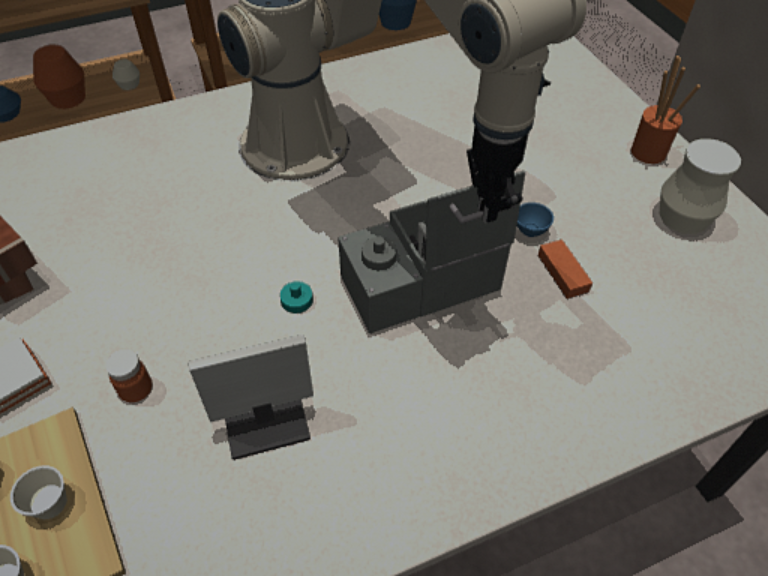

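View pics/top_4.png

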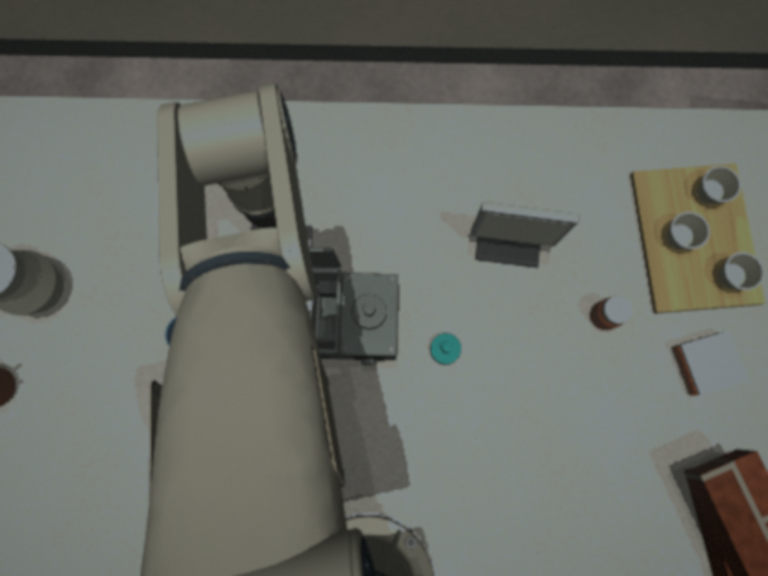

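Emit:
{"fn": "jog_arm", "kwargs": {"series": [[0, 0, 0, 0, 0, 0, 0.3], [0, 0, 0, 0, 0, 0, 0.3], [0, 0, 0, 0, 0, 0, 0.3], [0, 0, 0, -1, 0, 0, 0.3], [0, 0, 0, -2, 0, 0, 0.3], [0, 0, 0, -3, 0, 0, 0.3], [0, 0, 0, -3, 0, 0, 0.3], [0, 0, 0, 0, -1, -1, 0.3], [0, 0, 0, 0, 0, -3, 0.3], [0, 0, 0, 0, 0, -4, 0.3], [0, 0, 0, 0, 0, -4, 0.3], [0, 0, 0, 0, 0, -4, 0.3], [0, 0, 0, 0, 0, -4, 0.3], [0, 0, 0, 0, 0, -4, 0.3], [0, 0, 0, 0, 0, -4, 0.3], [0, 0, 0, 0, 0, -2, 0.3], [0, 0, 0, 0, 0, 0, 0.3]]}}

```text
clock: 15.05
eef_pos: [299.6, 131.7, 356.8]
tcp_rot: [0.784, 1.57, 0.785]
contact_force: [0.3, -0.0, -0.1]
opening: 0.3
```

```bash
python3 - <<'E'
from h import *
s=r.sense(); print(s['eef_pos'],s['contact_force'])
for n in('scene','top'): grab(n,'5')
a=np.load('scene_5.npz')['p'][100:230,200:370]; b=np.load('top_5.npz')['p'][150:280,140:310]
cv2.imwrite('pics/crop5.png',cv2.cvtColor(np.hstack([cv2.resize(x,(390,300)) for x in(a,b)])[:,:790],cv2.COLOR_RGB2BGR))
E
```

```text
[299.63024312 131.67384437 356.81194839] [ 0.3173905  -0.00666217 -0.1076763 ]
```

View pics/crop5.png

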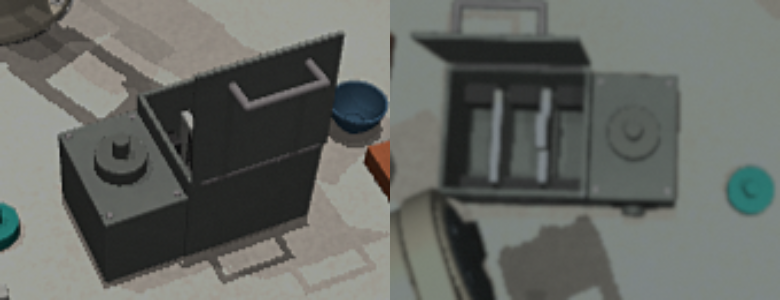

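```bash
python3 - <<'E'
from h import *
f=np.load('top_5.npz'); P=pts('top',f['d'])
m=(abs(P[...,0]-490)<70)&(P[...,1]>64)&(P[...,1]<218)
q=P[m&(P[...,2]>120)&(P[...,2]<150)]
q=q[(abs(q[:,0]-490)<60)&(q[:,1]>70)&(q[:,1]<213)]
print('tab',len(q),cv2.minAreaRect(q[:,:2].astype(np.float32)),q.mean(0))
q=P[m&(P[...,2]>85)&(P[...,2]<115)]; print('edge',len(q))
for lo,hi in((90,150),(150,200)):
    w=q[(q[:,1]>lo)&(q[:,1]<hi)]
    if len(w): print(lo,len(w),cv2.minAreaRect(w[:,:2].astype(np.float32)),w.mean(0))
for n in('scene','top'):
    P=pts(n,np.load(n+'_5.npz')['d'])
    q=P[(P[...,2]>170)&(P[...,2]<310)&(abs(P[...,1]-142)<80)&(P[...,0]>540)&(P[...,0]<650)]
    for z in range(170,310,20):
        w=q[abs(q[:,2]-z)<10]
        if len(w): print(n,z,len(w),np.percentile(w[:,0],[5,50,95]).round(1))
P=pts('scene',np.load('scene_5.npz')['d']);q=P[(P[...,2]>120)&(P[...,2]<175)&(np.hypot(P[...,0]-495,P[...,1]-4)<32)];print(q[:,2].max())
E
```

```text
tab 78 ((489.84857177734375, 110.59187316894531), (11.471940040588379, 39.376461029052734), 89.62506103515625) [489.64479563 110.3011305  135.24349171]
edge 295
90 121 ((497.09088134765625, 120.26126098632812), (56.71917724609375, 125.74420928955078), 89.92798614501953) [491.79392868 110.27899888 105.66226517]
150 169 ((490.75390625, 170.93836975097656), (11.04135513305664, 112.26422882080078), 89.55957794189453) [490.49126081 170.16239701  95.69152573]
scene 170 142 [571.6 573.7 576. ]
scene 190 323 [570.2 572.6 575.3]
scene 210 313 [569.1 571.3 573.6]
scene 230 238 [567.5 570.1 572.7]
scene 250 240 [566.  568.2 570.4]
scene 270 395 [565.  567.6 607. ]
scene 290 579 [562.5 566.6 607. ]
top 170 32 [564.6 565.4 566. ]
top 190 79 [563.6 564.4 565.3]
top 210 88 [562.1 563.  563.9]
top 230 82 [561.  561.8 562.6]
top 250 101 [559.5 560.3 561.4]
top 270 170 [558.3 559.7 602.9]
top 290 361 [557.1 571.5 602.9]
163.52319870295764
```

Emit:
{"fn": "jog_arm", "kwargs": {"series": [[-8.18, 0, 0, 0, 0, 0, 0.45], [-8.18, 0, 0, 0, 0, 0, 0.45], [-8.18, 0, 0, 0, 0, 0, 0.45], [-8.18, 0, 0, 0, 0, 0, 0.45], [-8.18, 0, 0, 0, 0, 0, 0.45], [-8.18, 0, 0, 0, 0, 0, 0.45], [-8.18, 0, 0, 0, 0, 0, 0.45], [-8.18, 0, 0, 0, 0, 0, 0.45], [-8.18, 0, 0, 0, 0, 0, 0.45], [-8.18, 0, 0, 0, 0, 0, 0.45], [-8.2, 0, 0, 0, 0, 0, 0.45], [0, 0, 0, 0, -2, -0.5, 0.45], [0, 0, 0, 0, -4, -1, 0.45], [0, 0, 0, 0, -4, -0.6, 0.45], [0, 0, 0, 1, -4, 0, 0.45], [0, 0, 0, 2, -3.2, 0, 0.45], [0, 0, 0, 3, -2, 0, 0.45], [0, 0, 0, 4, 0, 0, 0.45], [0, 0, 0, 4, 0, 0, 0.45], [0, 0, 0, 2, 0, 0, 0.45]]}}

```text
clock: 17.15
eef_pos: [493.3, 110.1, 192.4]
tcp_rot: [1.808, 1.566, -2.905]
contact_force: [0.1, -1.7, 0.5]
opening: 0.448
```

```bash
python3 - <<'E'
from h import *
for n in('scene','top'): grab(n,'6')
s=r.sense(); print(s['eef_pos'],s['contact_force'],s['opening'],Rotation.from_euler('xyz',s['tcp_rot']).as_matrix().round(3))
a=np.load('scene_6.npz')['p'][70:200,200:370]; b=np.load('top_6.npz')['p'][150:280,140:310]
cv2.imwrite('pics/crop6.png',cv2.cvtColor(np.hstack([cv2.resize(x,(390,300)) for x in(a,b)])[:,:790],cv2.COLOR_RGB2BGR))
E
```

```text
[492.85193643 110.10619859 192.97906598] [-0.79150021  0.14996801  0.04401235] 0.4545028890988224 [[-0.006 -1.     0.   ]
 [-0.001  0.     1.   ]
 [-1.     0.006 -0.001]]
```

View pics/crop6.png

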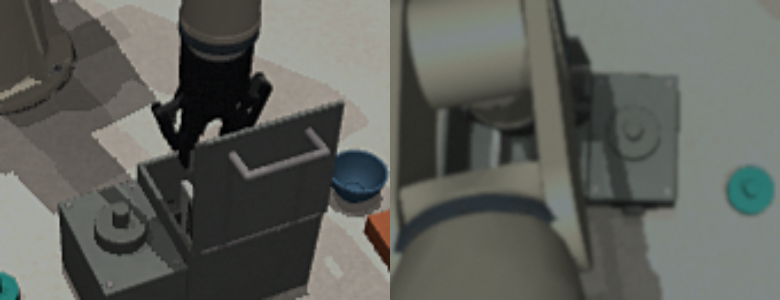

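Emit:
{"fn": "jog_arm", "kwargs": {"series": [[0, 0, 0, 1.5, 0, 0.07, 0.45], [0, 0, 0, 2, 0, 0, 0.45], [0, 0, 0, 2, 0, 0, 0.45], [0, 0, 0, 1.5, 0, 0, 0.45], [0, 0, 0, 0.8, 0, 0, 0.45], [0, 0, 0, 0.4, 0, 0, 0.45], [0, 0, 0, 0, 0, 0, 0.45]]}}

```text
clock: 17.95
eef_pos: [494.6, 111.7, 114.9]
tcp_rot: [-1.436, 1.57, 0.135]
contact_force: [0.3, 0.1, 0.7]
opening: 0.449
```

Emit:
{"fn": "jog_arm", "kwargs": {"series": [[0, 0, 0, 0.3, 0, 0, 0.45], [0, 0, 0, 0, 0, 0, 0], [0, 0, 0, 0, 0, 0, 0], [0, 0, 0, 0, 0, 0, 0], [0, 0, 0, 0, 0, 0, 0], [0, 0, 0, 0, 0, 0, 0], [0, 0, 0, 0, 0, 0, 0], [0, 0, 0, 0, 0, 0, 0]], "force": 60}}

```text
clock: 18.75
eef_pos: [494.4, 111.9, 112.1]
tcp_rot: [-1.282, 1.57, 0.289]
contact_force: [0.2, 1.6, 5.9]
opening: 0.128
```

Emit:
{"fn": "jog_arm", "kwargs": {"series": [[0, 0, 0, -0.5, 0, 0, 0], [0, 0, 0, -1, 0, 0, 0], [0, 0, 0, -1.5, 0, 0, 0], [0, 0, 0, -1.5, 0, 0, 0], [0, 0, 0, -1.5, 0, 0, 0], [0, 0, 0, -1.5, 0, 0, 0], [0, 0, 0, -1.5, 0, 0, 0], [0, 0, 0, -1.5, 0, 0, 0], [0, 0, 0, -1.5, 0, 0, 0], [0, 0, 0, -1.5, 0, 0, 0], [0, 0, 0, -1.5, 0, 0, 0], [0, 0, 0, -1.5, 0, 0, 0], [0, 0, 0, -1, 0, 0, 0], [0, 0, 0, 0, 0, 0, 0], [0, 0, 0, 0, 0, 0, 0]]}}

```text
clock: 20.25
eef_pos: [493.7, 111.6, 286.3]
tcp_rot: [1.861, 1.571, -2.851]
contact_force: [0.3, -0.7, -1.4]
opening: 0.128
```

```bash
python3 - <<'E'
from h import *
for n in('scene','top'): grab(n,'7')
s=r.sense(); print(s['eef_pos'],s['contact_force'],s['opening'],Rotation.from_euler('xyz',s['tcp_rot']).as_matrix().round(3))
E
```

```text
[493.37052985 111.5895585  285.74920811] [ 0.09152898 -0.11830847 -1.24432964] 0.1301485032422401 [[-0.001 -1.    -0.   ]
 [-0.    -0.     1.   ]
 [-1.     0.001 -0.   ]]
```

View pics/scene_7.png

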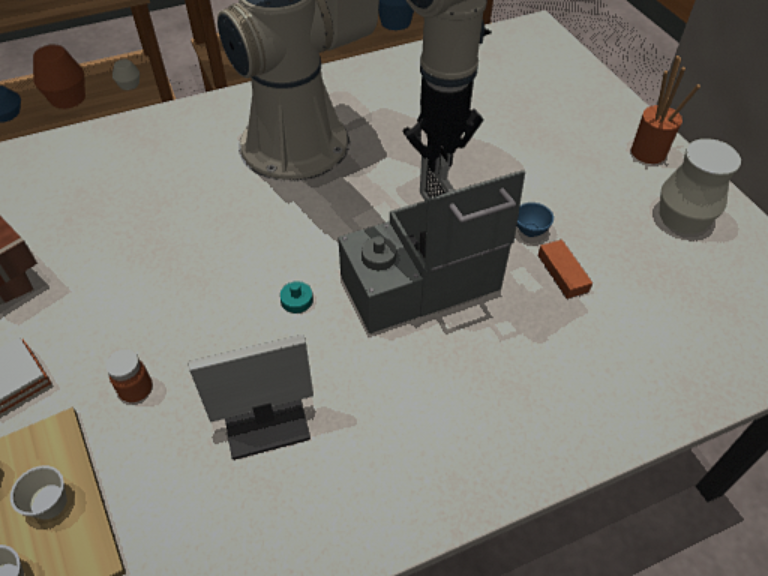

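Emit:
{"fn": "jog_arm", "kwargs": {"series": [[0, 0, 0, 0, 1, -0.5, 0], [0, 0, 0, 0, 1, -1.5, 0], [0, 0, 0, 0, 0, -3, 0], [0, 0, 0, 0, 0, -3, 0], [0, 0, 0, 0, 0, -3, 0], [0, 0, 0, 0, 0, -3, 0], [0, 0, 0, 0, 0, -3, 0], [0, 0, 0, 0, 0, -3, 0], [0, 0, 0, 0, 0, -3, 0], [0, 0, 0, 0, 0, -2, 0], [0, 0, 0, 0, 0, -1, 0], [0, 0, 0, 0, 0, 0, 0]]}}

```text
clock: 21.55
eef_pos: [473.1, -149.4, 286.4]
tcp_rot: [1.597, 1.57, -3.117]
contact_force: [-0.5, -0.2, -2.5]
opening: 0.127
```

Emit:
{"fn": "jog_arm", "kwargs": {"series": [[4, 0, 0, 0, 0, 0, 0], [6.8, 0, 0, 0, 0, 0, 0], [6.8, 0, 0, 0, 0, 0, 0], [6.8, 0, 0, 0, 0, 0, 0], [6.8, 0, 0, 0, 0, 0, 0], [6.8, 0, 0, 0, 0, 0, 0], [6.8, 0, 0, 0, 0, 0, 0], [6.8, 0, 0, 0, 0, 0, 0], [6.8, 0, 0, 0, 0, 0, 0], [6.8, 0, 0, 0, 0, 0, 0], [6.8, 0, 0, 0, 0, 0, 0], [6.8, 0, 0, 0, 0, 0, 0], [6.8, 0, 0, 0, 0, 0, 0], [6.8, 0, 0, 0, 0, 0, 0], [4.3, 0, 0, 0, 0, 0, 0], [0, 0, 0, 0, 0, 0, 0], [0, 0, 0, 0, 0, 0, 0]]}}

```text
clock: 23.25
eef_pos: [473.8, -147.6, 286.5]
tcp_rot: [2.392, 1.57, 2.279]
contact_force: [-0.2, 0.3, -2.1]
opening: 0.132
```

```bash
python3 - <<'E'
from h import *
s=r.sense(); R=Rotation.from_euler('xyz',s['tcp_rot']).as_matrix(); print(s['eef_pos'],s['opening'],R.round(3))
h=1.85 # hold
t=np.array([571.7,-263.9,130+52.6]); print(R.T@(t-s['eef_pos']))
E
```

```text
[ 473.78064851 -147.57122173  286.5288857 ] 0.13195458882595731 [[-0.     0.113  0.994]
 [ 0.     0.994 -0.113]
 [-1.     0.    -0.   ]]
[ 103.87670265 -104.51743682  110.48770692]
```

Emit:
{"fn": "jog_arm", "kwargs": {"series": [[0, 0, 0, 0, -1, 0.5, 0], [0, 0, 0, 0, -2, 2, 0], [0, 0, 0, 0, -2, 2, 0], [0, 0, 0, 0, -2, 2, 0], [0, 0, 0, 0, -2, 2, 0], [0, 0, 0, 0, -1, 1.5, 0], [0, 0, 0, 1, -0.45, 1, 0], [0, 0, 0, 2, 0, 0, 0], [0, 0, 0, 2, 0, 0, 0], [0, 0, 0, 2, 0, 0, 0], [0, 0, 0, 2, 0, 0, 0], [0, 0, 0, 1, 0, 0, 0], [0, 0, 0, 0.4, 0, 0, 0], [0, 0, 0, 0, 0, 0, 0], [0, 0, 0, 0, 0, 0, 0], [0, 0, 0, 0, 0, 0, 0]]}}

```text
clock: 24.85
eef_pos: [571.7, -265.1, 183.6]
tcp_rot: [-0.307, 1.569, -0.424]
contact_force: [-0.3, 0.1, -1.7]
opening: 0.129
```

```bash
python3 - <<'E'
from h import *
for n in('scene','top'): grab(n,'8')
s=r.sense(); print(s['eef_pos'],s['contact_force'],s['opening'],Rotation.from_euler('xyz',s['tcp_rot']).as_matrix().round(3))
for n in('scene','top'):
    P=pts(n,np.load(n+'_8.npz')['d'])
    q=P[(P[...,2]>70)&(P[...,2]<190)&(abs(P[...,1]+265)<75)&(P[...,0]>520)&(P[...,0]<615)]
    if len(q): print(n,len(q),q.min(0),q.max(0),cv2.minAreaRect(q[:,:2].astype(np.float32)))
    q=P[(P[...,2]>200)&(P[...,2]<310)&(abs(P[...,1]-142)<70)&(P[...,0]>545)&(P[...,0]<585)]
    print('flap',len(q),np.polyfit(q[:,2],q[:,0],1) if len(q)>20 else '')
    q=P[(P[...,2]>120)&(P[...,2]<175)&(np.hypot(P[...,0]-492,P[...,1]-4)<38)]
    a=q[q[:,2]>155]; b=q[(q[:,2]<142)&(q[:,2]>130)]; print('cap',a.mean(0),b.mean(0),np.percentile(b[:,2],[5,95]))
    q=P[(P[...,2]>85)&(P[...,2]<115)&(abs(P[...,1]-170)<15)&(abs(P[...,0]-492)<65)]
    if len(q): print('baffle',len(q),q.mean(0))
E
```

```text
[ 571.49964131 -265.07060435  183.39442216] [-0.65763194 -0.38293906 -1.58813854] 0.12976293749795376 [[ 0.001  0.116  0.993]
 [-0.001  0.993 -0.116]
 [-1.    -0.     0.001]]
scene 780 [ 560.59011529 -318.88547195   90.40402402] [ 588.49537391 -207.74616435  189.57474404] ((576.5992431640625, -263.609375), (112.00439453125, 22.979217529296875), 81.90185546875)
flap 1437 [-6.75666269e-02  5.85633898e+02]
cap [494.56479331   4.67709435 159.29349546] [499.65587468   1.86021865 136.12642161] [131.88463596 139.74795423]
top 83 [ 569.55281668 -229.89127641   82.85819027] [ 580.58773372 -209.94063375  182.8766861 ] ((574.990966796875, -219.98887634277344), (19.75806999206543, 10.744462966918945), 85.4700698852539)
flap 610 [-2.00021453e-02  5.66957895e+02]
cap [490.24441819   1.61281984 161.18708801] [489.38352531   1.78462419 136.85107303] [133.3775583  140.12879778]
baffle 173 [490.20986356 170.13462891  95.34508085]
```

View pics/scene_8.png

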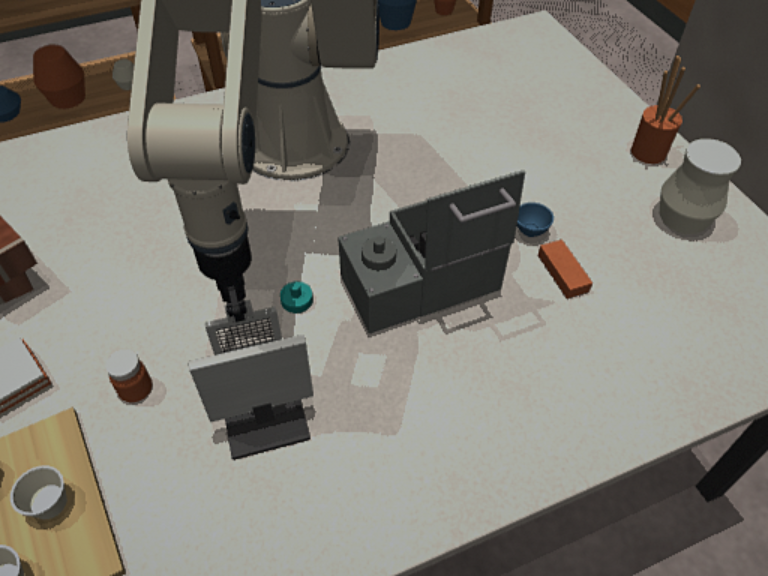

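View pics/top_8.png

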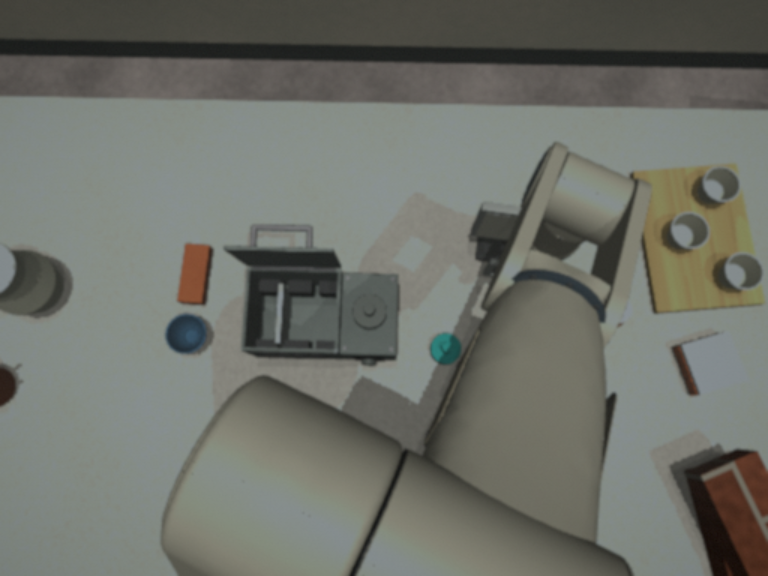

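```bash
python3 -c "
from rig import r
print(r.sense()['qvel'].round(4), r.sign_off())"
```

```text
the job is handed in; nothing more can be done
[-0.0015  0.0024  0.0046  0.0017 -0.0023  0.0018] None
```

I put the cap on the spigot, opened the flap and drew the filter out by its tab. I handed the job in at about 25 s with the filter held up in front of the light panel. Handing in reports no verdict, so what follows is what my own last checks showed.

- **Cap:** before letting go it pressed on the deck with about 10 N. After release its knob top read 160–164 mm, against 161 mm expected when home. Just before lowering, it was within 1 mm of the spigot axis in the scene camera.
- **Flap:** about 1.50 rad from the scene camera when last checked. The top camera's final fit disagreed (0.02 against 0.068 slope), probably because its mask caught other points; either reading is well above 1.3 rad.
- **Filter:** gripped at 60 N with the arm still and no contact force beyond the plate's weight. The finger tips were about 1 mm from the target in each axis. The filter's faces stood about 6.7° round, against about 6.7° measured for the panel. The tool was within 0.001 rad of vertical.
- **Baffle:** in its slot, within 0.5 mm of where it was first seen once the flap was open.
- **Jar, bowl, block and turquoise cap:** all look unmoved in the last pictures, except that the arm hid the jar from the top camera. I did not measure any of them again.

The two cameras disagreed by 4–5 mm along x throughout. I used their average, which suited every grasp and the cap fit.

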